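Clear the hand seamer and hold its lift lever at the top

TASK

We are closing tins on the hand seamer: take the scraper block and sweep the four loose chips off the front of the machine's base into the crumb tray at its side, keeping your fingers off the chips, and stand the block back upright on the table. Then grip the knob of the lift lever and swing the cam to its highest point, where the lever points straight out of the front of the machine (any further and it drops again), so that the tin is pressed up against the chuck. Finish while still gripping the knob and holding the lever there so that I can turn the crank; leave the tin on its plate and the other things on the table as they are.

Things in the scene. Friction and masses are not known exactly. Their poses are not given: they have to be found in the camera images.
- seamer: hand can seamer, fixed: grey base 280 (x) x 300 (y) mm, its flat top 30 mm above the table; column at the back. Origin on the table under the base's centre; -x is its front (towards the robot), +y its left seen from the robot. Lifter and tin at x = +50, y = 0 mm. The chips' centres lie at x = -105 to -62, y = -115 to +65 mm; that front strip (x = -140 to -40 mm) is bare and rimless
- lift_lever (a joint): flat steel lever 18 mm wide, 6 mm above the base, turning level about the lifter's axis. 0 = along seamer +y, growing anticlockwise from above; 1.571 = straight out of the front: highest lift, 7 mm, past it the lift falls. Range 0 to 2.1, starts at 0.1 to 0.4. No latch: near the top the sprung lifter plate pushes it back, up to 1.5 N at the knob
- knob: black knob on the end of the lift lever, upright, 170 mm from the lever's axis; 26 mm across at its thickest, 46 mm tall, spins freely on its pin, so a grip from above need not turn with the lever. Origin at the centre of its underside, 48 mm above the table; its top 94 mm above the table
- knob_grip (a point): the point on the knob's axis to grip, 77 mm above the table
- scraper: scraper block standing on the table to the robot's left: beech grip 100 x 30 mm on a steel sole 104 (x) x 34 (y) x 10 mm, 52 mm tall in all, 0.14 to 0.25 kg. Origin at the centre of its underside, x along its length, z up
- chip1: hard brown chip of pressed linseed cake, about 30 x 24 mm (at most 37 mm across) and 11 mm thick, 11 g, lying flat on the front strip of the seamer's base; origin at the centre of its underside
- chip2: hard brown chip of pressed linseed cake, about 30 x 24 mm (at most 37 mm across) and 11 mm thick, 11 g, lying flat on the front strip of the seamer's base; origin at the centre of its underside
- chip3: hard brown chip of pressed linseed cake, about 30 x 24 mm (at most 37 mm across) and 11 mm thick, 11 g, lying flat on the front strip of the seamer's base; origin at the centre of its underside
- chip4: hard brown chip of pressed linseed cake, about 30 x 24 mm (at most 37 mm across) and 11 mm thick, 11 g, lying flat on the front strip of the seamer's base; origin at the centre of its underside
- tray: shallow sheet-metal crumb tray, 330 (x) x 115 (y) mm, standing on the table against the base's right side (seamer -y), fixed to it; rim 24 mm high, 14 mm next to the base, so below the base's top. Origin under its centre, axes as the seamer's (seamer frame x = -25, y = -209 mm)
- tin: filled, lidded tin on the lifter plate, 85 mm across, 107 mm tall, origin at the centre of its underside, 79 mm above the table at the start; its top 4 mm below the chuck
- chuck: steel chuck disc of the seamer, 74 mm across, fixed above the tin; origin at the centre of its underside, 190 mm above the table; the head over it (radius 44 mm) reaches 300 mm above the table
- tin_b: bystander: tin waiting on the right, 85 x 107 mm, origin under its centre
- tin_c: bystander: tin waiting on the right, 85 x 107 mm, origin under its centre
- mug: bystander: white mug on the left, 80 mm across, 92 mm tall, origin under its centre
- lids: bystander: low pile of tin lids, 85 mm across, 17 mm tall, in front of the scraper, origin under its centre
- bag_a: bystander: filled paper bag on the left, 100 x 65 mm, 215 mm tall, origin under its centre
- bag_b: bystander: filled paper bag on the right, 100 x 65 mm, 215 mm tall, origin under its centre
There are look-alikes about, which are no part of the job. Of the things that look like the scraper, take the one that is farthest from the robot's base at the start.

How it is judged (in metres and radians):
On the way, in this order (a step that is already met when the one before it is completed fails the run):
1. all four chips have been swept into the crumb tray (y of chip1 in the frame of tray between -0.06 and 0.057 m and x of chip1 in the frame of tray between -0.165 and 0.165 m and z of each of chip1, chip2, chip3, chip4 in the frame of tray below 0.028 m and y of chip2 in the frame of tray between -0.06 and 0.057 m and x of chip2 in the frame of tray between -0.165 and 0.165 m and y of chip3 in the frame of tray between -0.06 and 0.057 m and x of chip3 in the frame of tray between -0.165 and 0.165 m and y of chip4 in the frame of tray between -0.06 and 0.057 m and x of chip4 in the frame of tray between -0.165 and 0.165 m), for 0.2 s.
2. the scraper block stands on the table, let go (height (world z) of scraper below 0.01 m and angle between scraper's own z axis and vertical below 0.15 rad and contact force between scraper and seamer below 0.1 N and contact force between the fingers and scraper below 0.1 N and linear speed of scraper below 0.03 m/s), for 0.2 s.
3. the gripped lift lever is at its highest point and the tin is pressed against the chuck (value of joint lift_lever between 1.42 and 1.72 rad and contact force between tin and chuck above 10 N and contact force between the fingers and knob above 2 N), for 0.3 s.
At the end, for the whole second after the job is handed in: Fingers grip the knob (over 2 N), lever still at 1.42 to 1.72 rad; the tin, centred within 8 mm, presses the chuck with over 10 N; all four chips lie in the tray; the scraper block stands upright on the table, let go, touching no part of the machine (all of step 1 and all of step 2 and all of step 3 and velocity of joint lift_lever between -0.1 and 0.1 rad/s and horizontal distance between tin and chuck below 0.008 m); the arm keeps its last pose, push and grip.
It fails at once if the fingers touched a chip (contact force between the fingers and chip1 above 0.5 N or contact force between the fingers and chip2 above 0.5 N or contact force between the fingers and chip3 above 0.5 N or contact force between the fingers and chip4 above 0.5 N).
It fails at once if the tin was tipped or pulled off its plate (angle between tin's own z axis and vertical above 0.12 rad or horizontal distance between tin and chuck above 0.015 m).
It fails at once if a bystander was pushed more than 20 mm or tipped (distance of any of tin_b, tin_c, mug, lids, bag_a, bag_b from where it was at the start of the episode above 0.02 m or angle between any of tin_b, tin_c, mug, lids, bag_a, bag_b's own z axis and vertical above 0.3 rad).
It also fails if it takes over 61 s, if anything falls off the work surface, if the arm or the gripper's body presses on something with over 40 N, if the wrist force passes 120 N, or if a joint passes its speed limit or range.

ROBOT

A 7-joint arm with a two-finger parallel gripper is mounted at the origin on the work surface. World frame = base frame: x ahead of the robot, y to its left, z up, the work surface at z = 0. Lengths are in m, angles in degrees, forces in N, time in s.
With the tool pointing down it reaches from about 0.4 to 0.85 m from the base axis. Payload 10.4 kg.
Tool frame: the origin (TCP) lies midway between the tips of the shut fingers; the grasp point (between the pads) lies 19 mm behind it; z points along the fingers, y is the line along which they close (so a half turn about z gives the same grasp; the last joint's range is limited). The gripper opens to 85 mm and grips with 20 to 120 N. Pads are 22 mm wide; open, the fingers measure 114 mm over their backs; the gripper's body (76 mm by 85 mm) begins 54 mm behind the grasp point. The pads swing forward as they close: fully open they stand 13 mm farther back than shut.
Start: joints at [-65.982, 19.034, -3.707, 83.658, 1.238, 77.344, -5.071], TCP at [0.267, 0.565, 0.206] pointing down, gripper open.
Joint ranges: [-148.97, 148.97], [-28.65, 121.19], [-84.17, 76.75], [9.2, 138.47], [-72.65, 252.65], [3.7, 117.97], [-149.18, 149.18]. Speed limits (degrees/s): [127.2, 127.2, 159.86, 159.86, 180, 180, 180].

INTERFACE

Orientations are given as [roll, pitch, yaw] about the fixed x, y, z axes, in that order (R = Rz(yaw) Ry(pitch) Rx(roll)).
In Python, from workcell import r gives the robot as it stands.
- The arm moves only by the shell command python3 -m pendant 'ROWS' [FORCE]. ROWS is JSON, a list of rows, each a list of 3 entries, a list of its own where there are three numbers: the finger opening in mm, from 0 to 85.4, then the shift along the tool's x, y, z in mm, then the turn, a rotation vector about the tool's x, y, z in degrees. A call has 1 to 5 rows; each row shifts and turns the commanded pose from where the row before left it, along the tool's axes as they then stand; what a row does not reach is not made up. A row lasts 1/12 s, in which the tool goes at most 41.7 mm and 7.16 degrees, less where a joint would pass 70% of its speed; a pose out of reach is approached as far as the arm can. A call with a gripper value outside its range is refused whole. The fingers move at their own pace and stop on an object; FORCE is the grip in N (left out, the last holds). Time passes only in rows, so rows that do not move let the fingers close. It gives the time, the measured TCP pose, the force, the opening and the grip force at its end, in the units of the state.
- r.state(): the state, without advancing time (a new reading comes with each control period).
- r.camera(name): name is "scene" or "top" or "wrist"; returns a dict with "image" (420x560x3 uint8, red, green, blue), "fx", "fy", "cx", "cy" (pixels), "k1" (the pictures are not rectified: a ray, as slopes to the right and down, at radius r is drawn at 1 + k1 r^2 times it, then the intrinsics apply), "position" and "orientation" of the camera in the world; the wrist camera has in their place "mount" (4x4, takes a point from camera to tool coordinates, whose origin is the TCP and whose axes are the flange's). Camera axes: x right, y down, z forward; pixel columns grow to the right and rows downward; lengths in m; the calibration is good to about 2 mm. A picture is of the moment at which its call begins: read the wrist's pose just before it. There is no depth.
- r.finish_job(): hands the job in; it is judged then, once.
Trained networks look in the newest picture that a camera, given by its name, has taken for a name from the list of things; names that differ only in an ending like _2 or _b are one class to them, and where a whole thing is asked for, a point or a joint stands for the part that bears it (a point fixed in the world has none). Each returns a list of dicts, best first, with "score" (0 to 1); they miss things now and then, are a little off and sometimes report something else, mostly with a low value. They report only what shows in the picture. A call takes as long as a camera call. They do not tell look-alikes from the thing itself.
- r.look_for(camera, thing): "uv" ([column, row] in pixels, amid what is visible of it).
- r.outline_of(camera, thing): "region" (420x560 bool, what is visible of it) and "uv" ([column, row] in pixels, amid what is visible of it).
The state is a dict: "time_s": time; "joints": joint angles; "joint_velocities": joint speeds; "joint_torque": joint torques, N m; "position": TCP position; "ee_rot": TCP orientation; "contact_force": force on the tool from outside, world axes, zero at the start; "torque": the same for the moment, N m; "grip_width": finger opening in m; "grip_force": force on a finger pad.
Only numpy, scipy, OpenCV 4.12 (cv2) and the standard library are available. Lean on these libraries where they do the work, as an engineer would, in place of code of your own. Each camera call takes 0.05 s, during which the arm holds its last target. There are 200 camera calls.

## Working session

There is one attempt and no reset: what is moved stays moved. The work goes in short steps, Python scripts to look and compute and a shell command to move; the robot and the scene stay as the last step left them, time stands still between calls to the robot, and variables do not carry over. Pictures are saved under pics/ and viewed, at most 10 in all, crops included, and the job is handed in when it is done.

```bash
mkdir -p pics; ls; cat > h.py <<'E'
import numpy as np,cv2
from workcell import r
from scipy.spatial.transform import Rotation as R
def cam(n):
    s=r.state(); c=r.camera(n)
    if 'mount' in c:
        T=np.eye(4);T[:3,:3]=R.from_euler('xyz',s['ee_rot'],degrees=True).as_matrix();T[:3,3]=s['position']
        c['T']=T@np.array(c['mount'])
    else:
        o=np.array(c['orientation'],float)
        M=o if o.shape==(3,3) else (R.from_euler('xyz',o,degrees=True).as_matrix() if o.size==3 else R.from_quat(o).as_matrix())
        c['T']=np.eye(4);c['T'][:3,:3]=M;c['T'][:3,3]=c['position']
    return c
def K(c): return np.array([[c['fx'],0,c['cx']],[0,c['fy'],c['cy']],[0,0,1.]]),np.array([c['k1'],0,0,0.])
def w(c,uv,z):
    k,d=K(c);p=cv2.undistortPoints(np.array(uv,float).reshape(-1,1,2),k,d).reshape(-1,2)
    v=np.c_[p,np.ones(len(p))]@c['T'][:3,:3].T;o=c['T'][:3,3]
    return o+v*((z-o[2])/v[:,2])[:,None]
def px(c,P):
    k,d=K(c);M=np.linalg.inv(c['T']);
    return cv2.projectPoints(np.array(P,float).reshape(-1,1,3),cv2.Rodrigues(M[:3,:3])[0],M[:3,3],k,d)[0].reshape(-1,2)
def save(c,n): cv2.imwrite('pics/'+n+'.png',c['image'][:,:,::-1])
E
python3 - <<'E'
from h import *
print(r.state())
Z=dict(seamer=.03,knob=.08,scraper=.052,chip1=.041,tray=.0,tin=.13,chuck=.3,mug=.092,lids=.017,bag_a=.215)
for n in('top','scene'):
    c=cam(n);save(c,n+'0');print(n,c['orientation'],np.round(c['T'],3).tolist())
    for t,z in Z.items():
        print(t,[(np.round(d['uv']).tolist(),round(d['score'],2),np.round(w(c,d['uv'],z)[0],3).tolist()) for d in r.look_for(n,t)][:6])
E
```

```text
pics
{'time_s': 0.0, 'joints': array([-65.98286391,  19.07203311,  -3.7079771 ,  83.70742861,
         1.23822577,  77.34215115,  -5.07090833]), 'joint_velocities': array([-0.04729174,  0.04638533, -0.09939979,  0.02232182, -0.09422879,
        0.14627893,  0.01581568]), 'joint_torque': array([ 2.58272794e-04, -6.25445008e+01,  4.89716430e-02, -3.91599691e+01,
        1.59375306e-02,  1.01067784e-02,  4.38692709e-07]), 'position': array([0.26704019, 0.56461835, 0.2051035 ]), 'ee_rot': array([-1.79918374e+02,  4.11968781e-03,  1.54690017e+02]), 'contact_force': array([-0.09720777,  0.03535639,  0.0242293 ]), 'torque': array([-0.01003691,  0.01838575, -0.04532432]), 'grip_force': 0.0, 'grip_width': 0.08537562828590628}
top [-1.73502456e+02  6.19689195e-02 -8.86548610e+01] [[0.023, -0.993, 0.113, 0.259], [-1.0, -0.023, 0.004, -0.0], [-0.001, -0.113, -0.994, 1.441], [0.0, 0.0, 0.0, 1.0]]
seamer [([308.0, 151.0], 0.76, [0.578, -0.073, 0.03])]
knob [([235.0, 159.0], 0.53, [0.54, 0.141, 0.08])]
scraper [([166.0, 188.0], 0.91, [0.454, 0.348, 0.052]), ([179.0, 284.0], 0.84, [0.173, 0.295, 0.0
[... 1399 characters left out ...]
17, 0.041]), ([281.0, 274.0], 0.5, [0.509, -0.111, 0.041]), ([302.0, 246.0], 0.46, [0.493, 0.008, 0.041])]
tray [([275.0, 331.0], 0.83, [0.597, -0.243, 0.0]), ([332.0, 269.0], 0.38, [0.602, 0.021, 0.0])]
tin [([331.0, 265.0], 0.96, [0.629, -0.04, 0.13]), ([184.0, 368.0], 0.77, [0.529, -0.483, 0.13]), ([217.0, 405.0], 0.72, [0.646, -0.489, 0.13])]
chuck [([325.0, 245.0], 0.68, [0.635, -0.094, 0.3]), ([136.0, 336.0], 0.66, [0.473, -0.514, 0.3])]
mug [([380.0, 148.0], 0.95, [0.47, 0.493, 0.092])]
lids [([297.0, 191.0], 0.78, [0.327, 0.191, 0.017])]
bag_a [([134.0, 337.0], 0.8, [0.423, -0.515, 0.215]), ([413.0, 161.0], 0.67, [0.635, 0.377, 0.215]), ([185.0, 368.0], 0.32, [0.563, -0.487, 0.215])]
```

View pics/top0.png

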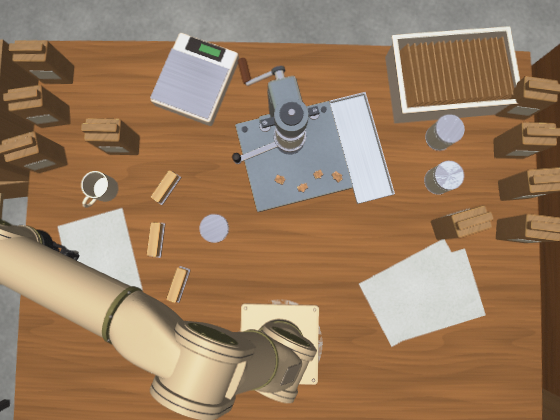

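View pics/scene0.png

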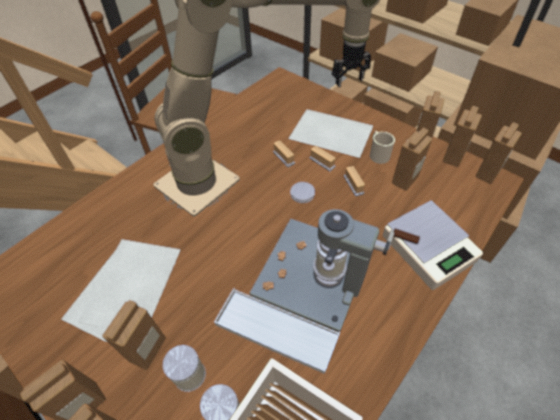

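```bash
python3 - <<'E'
from h import *
for n in('top','scene'):
    c=cam(n)
    for t,z in dict(scraper=.052,tray=.01,chip1=.041,seamer=.03,lift_lever=.05,knob=.08).items():
        for d in r.outline_of(n,t)[:5]:
            m=d['region'].astype(np.uint8)
            cs,_=cv2.findContours(m,0,2)
            if not cs: continue
            k=max(cs,key=cv2.contourArea).reshape(-1,2)
            P=w(c,k,z)[:,:2].astype(np.float32);(cx,cy),(a,b),th=cv2.minAreaRect(P)
            print(n,t,round(d['score'],2),np.round(d['uv']),'c',round(cx,3),round(cy,3),'size',round(a,3),round(b,3),'ang',round(th,1))
E
```

```text
top scraper 0.96 [156. 241.] c 0.297 0.369 size 0.047 0.104 ang 85.5
top scraper 0.9 [178. 286.] c 0.17 0.298 size 0.044 0.106 ang 73.6
top scraper 0.74 [164. 187.] c 0.456 0.348 size 0.046 0.099 ang 58.9
top tray 0.8 [360. 148.] c 0.601 -0.239 size 0.336 0.121 ang 15.8
top tray 0.3 [307. 150.] c 0.657 -0.071 size 0.491 0.484 ang 6.3
top chip1 0.54 [318. 177.] c 0.508 -0.103 size 0.021 0.027 ang 1.4
top chip1 0.43 [280. 175.] c 0.487 0.012 size 0.021 0.024 ang 1.3
top chip1 0.41 [336. 176.] c 0.501 -0.161 size 0.031 0.023 ang 57.2
top chip1 0.16 [213. 229.] c 0.338 0.202 size 0.082 0.085 ang 46.8
top seamer 0.8 [306. 149.] c 0.652 -0.072 size 0.485 0.476 ang 6.6
top lift_lever 0.81 [252. 151.] c 0.565 0.087 size 0.034 0.137 ang 17.8
top knob 0.56 [234. 158.] c 0.543 0.139 size 0.023 0.023 ang 47.1
scene scraper 0.91 [355. 178.] c 0.466 0.333 size 0.052 0.133 ang 56.2
scene scraper 0.89 [284. 154.] c 0.185 0.282 size 0.054 0.139 ang 70.2
scene scraper 0.8 [320. 159.] c 0.313 0.354 size 0.076 0.128 ang 86.5
scene tray 0.71 [276. 331.] c 0.595 -0.239 size 0.336 0.122 ang 15.2
scene tray 0.47 [299. 192.] c 0.339 0.204 size 0.087 0.1 ang 39.2
scene chip1 0.52 [265. 286.] c 0.502 -0.165 size 0.028 0.025 ang 55.2
scene chip1 0.45 [283. 273.] c 0.508 -0.109 size 0.021 0.027 ang 39.5
scene seamer 0.68 [307. 292.] c 0.602 -0.033 size 0.394 0.581 ang 6.9
scene knob 0.63 [137. 333.] c 0.345 -0.505 size 0.172 0.129 ang 11.9
```

The top view shows the chips at about (280,180), (302,187), (319,174) and (336,176), with the knob at (236,158). The three scraper look-alikes are at (165,187), (156,240) and (178,285). The farthest from the base is the one at (165,187), world (0.456, 0.348). The scene view agrees. I'm moving above it now.

```bash
python3 -m pendant '[[85,[-37.7,-16.4,0],[0,0,4]],[85,[-37.7,-16.4,0],[0,0,4]],[85,[-37.7,-16.4,0],[0,0,0]],[85,[-37.7,-16.4,0],[0,0,0]],[85,[-37.7,-16.4,0],[0,0,0]]]' 60 && python3 -m pendant '[[85,[-37.7,-16.4,0],[0,0,0]],[85,[-30,-12,0],[0,0,0]],[85,[0,0,0],[0,0,0]],[85,[0,0,0],[0,0,0]]]'
python3 - <<'E'
from h import *
c=cam('top');print('corners',np.round(w(c,[[236,125],[258,211],[352,187]],.03),3).tolist())
c=cam('wrist');save(c,'w1');s=r.state();print(s['position'],s['ee_rot'],c['T'][:3,3])
for d in r.outline_of('wrist','scraper')[:3]:
    k=max(cv2.findContours(d['region'].astype(np.uint8),0,2)[0],key=cv2.contourArea).reshape(-1,2)
    for z in(.052,.01):
        print(d['score'],d['uv'],cv2.minAreaRect(w(c,k,z)[:,:2].astype(np.float32)),k.min(0),k.max(0))
E
```

```text
time_s: 2.22
position: [0.3874, 0.3963, 0.2061]
ee_rot: [180.0, -0.0, 146.7]
contact_force: [0.5, 0.0, 0.3]
grip_width: 0.085
grip_force: 0.0
time_s: 2.55
position: [0.429, 0.3354, 0.2062]
ee_rot: [180.0, 0.0, 146.4]
contact_force: [-0.3, 1.3, -0.2]
grip_width: 0.0847
grip_force: 0.0
corners [[0.655, 0.147, 0.03], [0.392, 0.072, 0.03], [0.471, -0.209, 0.03]]
[0.42698544 0.33805284 0.2059613 ] [ 1.79980768e+02 -3.13562295e-02  1.46742550e+02] [0.36184536 0.37939529 0.37373397]
0.69 [136.5, 417.4] ((0.6015678644180298, -0.05671479552984238), (0.052619632333517075, 0.03159445524215698), 60.95131301879883) [122 405] [150 419]
0.69 [136.5, 417.4] ((0.6328619122505188, -0.1136457696557045), (0.059488747268915176, 0.03571884706616402), 60.95126724243164) [122 405] [150 419]
0.68 [248.9, 61.2] ((0.3007781207561493, 0.3783813714981079), (0.030703607946634293, 0.1028222069144249), 86.33307647705078) [212   6] [285 112]
0.68 [248.9, 61.2] ((0.29280614852905273, 0.37824901938438416), (0.034711726009845734, 0.11624486744403839), 86.33306884765625) [212   6] [285 112]
0.61 [310.7, 191.8] ((0.45099619030952454, 0.35630303621292114), (0.03366336226463318, 0.10587845742702484), 58.98401641845703) [296 146] [325 236]
0.61 [310.7, 191.8] ((0.46263423562049866, 0.35328859090805054), (0.038057826459407806, 0.1197001039981842), 58.9839973449707) [296 146] [325 236]
```

```bash
python3 -m pendant '[[85,[-10,28,0],[0,0,-2.2]],[85,[0,0,25],[0,0,0]],[85,[0,0,35],[0,0,0]],[85,[0,0,30],[0,0,0]],[85,[0,0,0],[0,0,0]]]' >/dev/null&& python3 -m pendant '[[85,[0,0,0],[0,0,0]],[85,[0,0,0],[0,0,0]]]'
python3 - <<'E'
from h import *
c=cam('wrist');s=r.state()
for d in r.outline_of('wrist','scraper')[:4]:
    k=max(cv2.findContours(d['region'].astype(np.uint8),0,2)[0],key=cv2.contourArea).reshape(-1,2)
    print(d['score'],d['uv'],cv2.minAreaRect(w(c,k,.052)[:,:2].astype(np.float32)))
im=c['image'].copy()
for z in(.052,.01):
    for p in px(c,[[*(s['position'][:2]),z]]): cv2.circle(im,tuple(int(v) for v in p),3,(255,0,0),-1)
c['image']=im;save(c,'w2')
E
```

```text
time_s: 3.28
position: [0.4516, 0.3564, 0.1178]
ee_rot: [179.9, 0.0, 149.0]
contact_force: [0.1, 0.5, 0.9]
grip_width: 0.0851
grip_force: 0.0
0.84 [284.5, 202.8] ((0.45259198546409607, 0.3589487373828888), (0.029711272567510605, 0.10656751692295074), 58.171287536621094)
0.77 [218.0, 46.9] ((0.31681594252586365, 0.37855181097984314), (0.03347219154238701, 0.0793173685669899), 85.68299102783203)
```

View pics/w2.png

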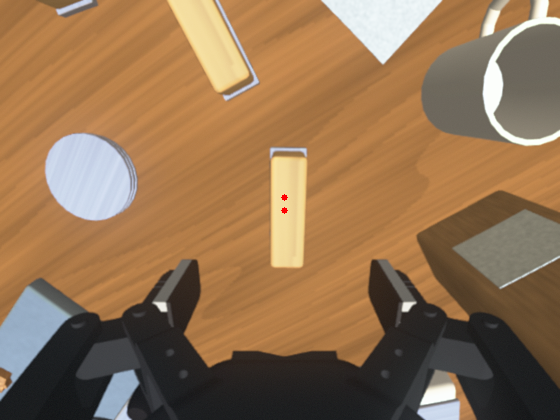

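The block's top is centred at (287,211), within about 2 mm of the grasp axis, and lined up with the fingers. I'll descend and grip.

```bash
python3 -m pendant '[[85,[0,1,35],[0,0,0]],[85,[0,0,35],[0,0,0]],[85,[0,0,25],[0,0,0]],[85,[0,0,0],[0,0,0]],[20,[0,0,0],[0,0,0]]]' 70 && python3 -m pendant '[[20,[0,0,0],[0,0,0]],[20,[0,0,0],[0,0,0]],[20,[0,0,0],[0,0,0]],[20,[0,0,0],[0,0,0]],[20,[0,0,0],[0,0,0]]]'
```

```text
time_s: 3.8
position: [0.452, 0.3562, 0.0218]
ee_rot: [-180.0, -0.0, 148.9]
contact_force: [0.5, 0.2, 0.6]
grip_width: 0.0751
grip_force: 0.0
time_s: 4.22
position: [0.453, 0.3571, 0.023]
ee_rot: [179.8, 0.0, 148.9]
contact_force: [-0.9, 0.6, 8.2]
grip_width: 0.0269
grip_force: 68.3
```

```bash
python3 -m pendant '[[20,[0,0,-20],[0,0,0]],[20,[0,0,-35],[0,0,-6.8]],[20,[0,0,-25],[0,0,-6.8]],[20,[0,0,0],[0,0,-6.8]],[20,[0,0,0],[0,0,-6.8]]]' >/dev/null && python3 -m pendant '[[20,[0,0,0],[0,0,-6.8]],[20,[0,0,0],[0,0,-6.8]],[20,[0,0,0],[0,0,-6]],[20,[0,0,0],[0,0,0]]]' && python3 -m pendant '[[20,[8,-25,0],[0,0,0]],[20,[10.7,-36,0],[0,0,0]],[20,[10.7,-36,0],[0,0,0]],[20,[10.7,-36,0],[0,0,0]],[20,[10.7,-36,0],[0,0,0]]]'>/dev/null && python3 -m pendant '[[20,[10.7,-36,0],[0,0,0]],[20,[10.7,-36,0],[0,0,0]],[20,[8,-26,0],[0,0,0]],[20,[0,0,0],[0,0,0]],[20,[0,0,0],[0,0,0]]]'
python3 - <<'E'
from h import *
c=cam('scene');save(c,'s2');c=cam('wrist');save(c,'w3')
a=np.deg2rad(15.7);Q=np.array([[np.cos(a),-np.sin(a)],[np.sin(a),np.cos(a)]]);o=np.array([.566,-.031])
for n in('top','scene','wrist'):
    c=cam(n);print(n,[np.round((w(c,d['uv'],.036)[0][:2]-o)@Q,3).tolist() for d in r.look_for(n,'chip1')])
s=r.state();print((s['position'][:2]-o)@Q,s['ee_rot'])
E
```

```text
time_s: 4.97
position: [0.4519, 0.3558, 0.1013]
ee_rot: [180.0, 0.0, -164.0]
contact_force: [-0.1, -0.5, -1.8]
grip_width: 0.027
grip_force: 69.4
time_s: 5.8
position: [0.4469, 0.0759, 0.1013]
ee_rot: [180.0, 0.0, -164.7]
contact_force: [-0.2, 0.7, -2.6]
grip_width: 0.0268
grip_force: 69.5
top [[-0.084, -0.051], [-0.096, 0.009], [0.197, 0.52]]
scene [[-0.107, -0.109], [-0.112, -0.008]]
wrist [[-0.097, -0.101], [-0.08, -0.053], [-0.066, 0.064], [-0.109, -0.0]]
[-0.08528197  0.13702214] [ 1.79996188e+02 -4.28939863e-03 -1.64267927e+02]
```

```bash
python3 -c "
import cv2,numpy as np
a=cv2.imread('pics/s2.png')[130:400,180:450];b=cv2.imread('pics/w3.png')
cv2.imwrite('pics/m.png',np.hstack([cv2.resize(a,(400,400)),cv2.resize(b,(400,400))]))"
```

```text
(no output)
```

View pics/m.png

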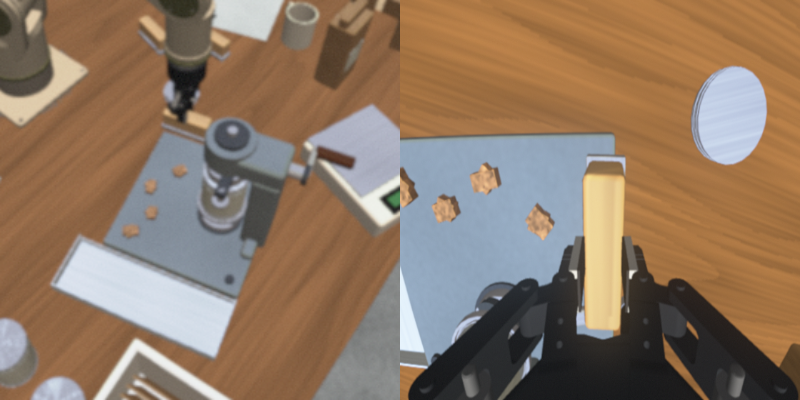

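The picture shows the block held level, with its front just over the base's left edge and all four chips ahead of it. I'll lower it onto the base and sweep.

```bash
python3 -m pendant '[[20,[3,-20,0],[0,0,0]],[20,[0,0,20],[0,0,0]],[20,[0,0,16],[0,0,0]],[20,[0,0,10.5],[0,0,0]],[20,[0,0,0],[0,0,0]]]' && python3 -m pendant '[[20,[0,0,0],[0,0,0]],[20,[0,0,0],[0,0,0]],[20,[0,0,0],[0,0,0]]]'
```

```text
time_s: 6.62
position: [0.4483, 0.0578, 0.0529]
ee_rot: [180.0, -0.1, -164.3]
contact_force: [-0.3, 0.3, -2.5]
grip_width: 0.0266
grip_force: 76.2
time_s: 6.87
position: [0.4498, 0.0572, 0.0549]
ee_rot: [-180.0, 0.1, -164.3]
contact_force: [1.1, -0.9, -2.1]
grip_width: 0.0266
grip_force: 76.3
```

```bash
python3 -m pendant '[[20,[0,-8,0],[0,0,0]],[20,[0,-15,0],[0,0,0]],[20,[0,-15,0],[0,0,0]],[20,[0,-15,0],[0,0,0]],[20,[0,-15,0],[0,0,0]]]' && python3 -m pendant '[[20,[0,-15,0],[0,0,0]],[20,[0,-15,0],[0,0,0]],[20,[0,-18,0],[0,0,0]],[20,[0,-20,0],[0,0,0]],[20,[0,-20,0],[0,0,0]]]' && python3 -m pendant '[[20,[0,-20,0],[0,0,0]],[20,[0,-20,0],[0,0,0]],[20,[0,-20,0],[0,0,0]],[20,[0,-20,0],[0,0,0]],[20,[0,-20,0],[0,0,0]]]' && python3 -m pendant '[[20,[0,-20,0],[0,0,0]],[20,[0,-3,0],[0,0,0]],[20,[0,0,0],[0,0,0]],[20,[0,0,0],[0,0,0]]]'
python3 - <<'E'
from h import *
c=cam('scene');save(c,'s3')
a=np.deg2rad(15.7);Q=np.array([[np.cos(a),-np.sin(a)],[np.sin(a),np.cos(a)]]);o=np.array([.566,-.031])
for n in('scene','top','wrist'):
    c=cam(n);print(n,[(round(d['score'],2),np.round((w(c,d['uv'],.01)[0][:2]-o)@Q,3).tolist()) for d in r.look_for(n,'chip1')])
s=r.state();print((s['position'][:2]-o)@Q,s['ee_rot'])
A=cv2.imread('pics/s3.png')[180:400,180:400];save(c,'w4');B=cv2.imread('pics/w4.png')
cv2.imwrite('pics/m2.png',np.hstack([cv2.resize(A,(400,400)),cv2.resize(B,(400,400))]))
E
```

```text
time_s: 7.28
position: [0.4682, -0.0097, 0.0548]
ee_rot: [-180.0, 0.0, -164.3]
contact_force: [-0.1, -1.0, -1.9]
grip_width: 0.0268
grip_force: 76.3
time_s: 7.7
position: [0.4919, -0.0945, 0.0548]
ee_rot: [-180.0, 0.0, -164.3]
contact_force: [-0.4, -0.7, -2.1]
grip_width: 0.0267
grip_force: 76.3
time_s: 8.12
position: [0.5187, -0.1911, 0.0547]
ee_rot: [-180.0, 0.0, -164.3]
contact_force: [-0.5, 0.3, -2.3]
grip_width: 0.0269
grip_force: 76.3
time_s: 8.45
position: [0.5246, -0.2113, 0.0543]
ee_rot: [180.0, -0.0, -164.3]
contact_force: [0.3, 0.4, -1.6]
grip_width: 0.0269
grip_force: 76.3
scene [(0.42, [-0.109, -0.186])]
top []
wrist [(0.85, [-0.111, -0.189]), (0.54, [-0.064, -0.164])]
[-0.08827772 -0.16205711] [ 1.79985120e+02  1.33658983e-02 -1.64268105e+02]
```

View pics/m2.png

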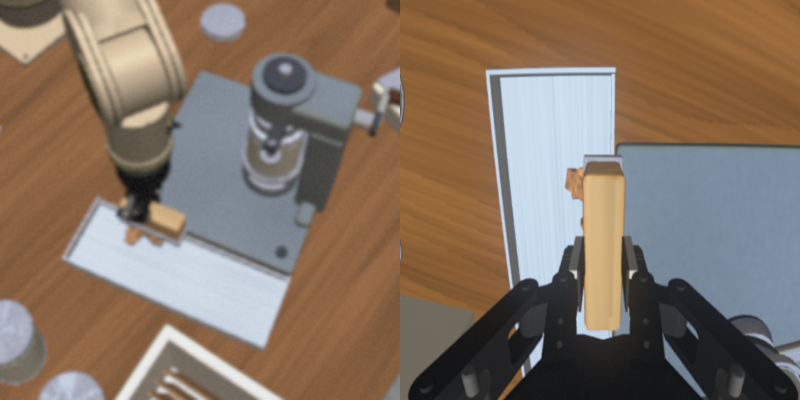

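The front strip is clear. The chips are in the tray at the block's face, partly hidden under it. I'll lift the block and check them.

```bash
python3 -m pendant '[[20,[0,0,-20],[0,0,0]],[20,[0,0,-35],[0,0,0]],[20,[0,10,-35],[0,0,0]],[20,[0,40,0],[0,0,0]],[20,[0,40,0],[0,0,0]]]' 
python3 - <<'E'
from h import *
c=cam('scene');save(c,'s4')
a=np.deg2rad(15.7);Q=np.array([[np.cos(a),-np.sin(a)],[np.sin(a),np.cos(a)]]);o=np.array([.566,-.031])
for n in('scene','top','wrist'):
    c=cam(n);print(n,[(round(d['score'],2),np.round((w(c,d['uv'],.01)[0][:2]-o)@Q,3).tolist()) for d in r.look_for(n,'chip1')])
A=cv2.imread('pics/s4.png')[230:380,200:350];save(c,'w5');B=cv2.imread('pics/w5.png')
cv2.imwrite('pics/m3.png',np.hstack([cv2.resize(A,(400,400)),cv2.resize(B,(400,400))]))
print(r.state()['position'])
E
```

```text
time_s: 9.22
position: [0.5014, -0.1256, 0.1467]
ee_rot: [-179.9, 0.2, -164.5]
contact_force: [1.0, 3.2, -3.6]
grip_width: 0.027
grip_force: 76.2
scene [(0.64, [-0.08, -0.159]), (0.54, [-0.387, -0.388]), (0.46, [-0.117, -0.163])]
top []
wrist [(0.77, [-0.113, -0.189]), (0.62, [-0.112, -0.165]), (0.59, [-0.077, -0.17])]
[ 0.50046105 -0.12590476  0.14438041]
```

View pics/m3.png

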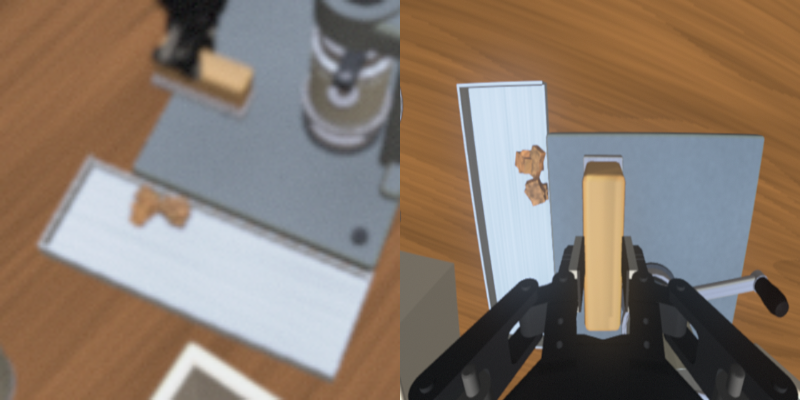

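```bash
python3 -c "
import cv2,numpy as np
B=cv2.imread('pics/w5.png')[130:240,150:230];A=cv2.imread('pics/s4.png')[285:330,235:285]
cv2.imwrite('pics/m4.png',np.hstack([cv2.resize(B,(400,550),interpolation=2),cv2.resize(A,(400,550),interpolation=2)]))"
```

```text
(no output)
```

View pics/m4.png

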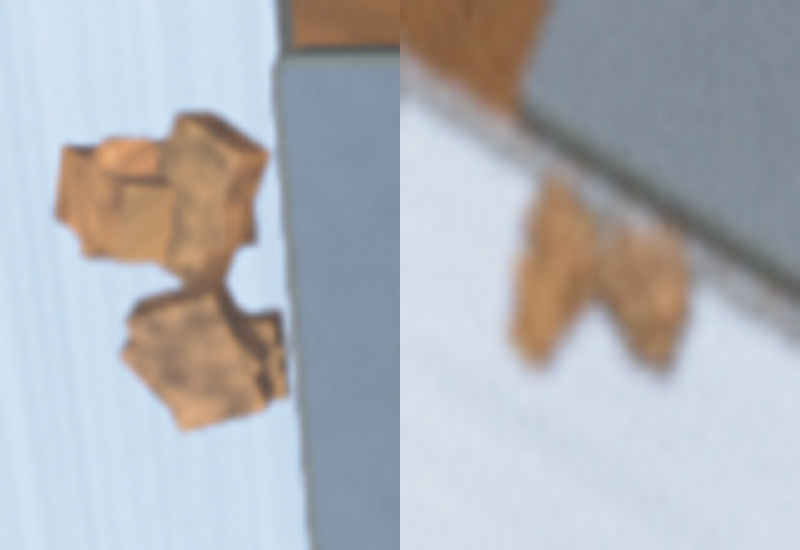

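The close-up shows all four chips in the tray as two low pairs by the inner rim, none on the base. I'll carry the block to free table on the left.

```bash
python3 -m pendant '[[20,[0,25,0],[0,0,0]],[20,[0,38,0],[0,0,0]],[20,[0,38,0],[0,0,0]],[20,[0,38,0],[0,0,0]],[20,[0,38,0],[0,0,0]]]' >/dev/null && python3 -m pendant '[[20,[0,38,0],[0,0,0]],[20,[0,38,0],[0,0,0]],[20,[-5,38,0],[0,0,0]],[20,[-15,38,0],[0,0,0]],[20,[-15,38,0],[0,0,0]]]' >/dev/null && python3 -m pendant '[[20,[-10,30,0],[0,0,0]],[20,[-8,20,0],[0,0,0]],[20,[0,0,35],[0,0,0]],[20,[0,0,35],[0,0,0]],[20,[0,0,25],[0,0,0]]]' && python3 -m pendant '[[20,[0,0,10],[0,0,0]],[20,[0,0,5],[0,0,0]],[20,[0,0,5],[0,0,0]],[20,[0,0,0],[0,0,0]],[20,[0,0,0],[0,0,0]]]'
```

```text
time_s: 10.82
position: [0.4387, 0.2898, 0.0465]
ee_rot: [-179.9, -0.1, -164.4]
contact_force: [-0.4, -1.0, -2.8]
grip_width: 0.0267
grip_force: 76.2
time_s: 11.23
position: [0.4397, 0.2914, 0.0307]
ee_rot: [180.0, 0.1, -164.3]
contact_force: [0.3, 0.3, -1.9]
grip_width: 0.0266
grip_force: 76.2
```

```bash
python3 -m pendant '[[20,[0,0,3],[0,0,0]],[20,[0,0,3],[0,0,0]],[20,[0,0,1],[0,0,0]],[20,[0,0,0],[0,0,0]],[20,[0,0,0],[0,0,0]]]'; python3 -m pendant '[[60,[0,0,0],[0,0,0]],[85,[0,0,0],[0,0,0]],[85,[0,0,0],[0,0,0]],[85,[0,0,0],[0,0,0]],[85,[0,0,0],[0,0,0]]]'
```

```text
time_s: 11.65
position: [0.4387, 0.291, 0.0225]
ee_rot: [180.0, 0.0, -164.3]
contact_force: [0.3, -0.4, -1.4]
grip_width: 0.0267
grip_force: 76.3
time_s: 12.07
position: [0.4389, 0.2911, 0.0226]
ee_rot: [180.0, 0.0, -164.3]
contact_force: [0.0, 0.3, 0.3]
grip_width: 0.084
grip_force: 0.0
```

```bash
python3 -m pendant '[[85,[0,0,-25],[0,0,0]],[85,[0,0,-40],[0,0,0]],[85,[0,0,-40],[0,0,0]],[85,[0,0,-40],[0,0,0]],[85,[-11,-33,-20],[0,0,0]]]' >/dev/null && python3 -m pendant '[[85,[-11,-35,0],[0,0,0]],[85,[-11,-35,0],[0,0,0]],[85,[-11,-35,0],[0,0,0]],[85,[-11,-33,0],[0,0,0]],[85,[0,0,0],[0,0,0]]]' >/dev/null; python3 -m pendant '[[85,[0,0,0],[0,0,0]],[85,[0,0,0],[0,0,0]]]'
python3 - <<'E'
from h import *
a=np.deg2rad(15.7);Q=np.array([[np.cos(a),-np.sin(a)],[np.sin(a),np.cos(a)]]);o=np.array([.566,-.031])
for n in('top','scene'):
    c=cam(n);save(c,n+'6')
    print(n,[(round(d['score'],2),np.round((w(c,d['uv'],.01)[0][:2]-o)@Q,3).tolist()) for d in r.look_for(n,'chip1')])
    print(' scr',[(round(d['score'],2),np.round(w(c,d['uv'],.04)[0][:2],3).tolist()) for d in r.look_for(n,'scraper')])
c=cam('wrist');s=r.state()
for d in r.outline_of('wrist','knob')[:3]:
    k=max(cv2.findContours(d['region'].astype(np.uint8),0,2)[0],key=cv2.contourArea).reshape(-1,2)
    print(d['score'],d['uv'],cv2.minEnclosingCircle(w(c,k,.09)[:,:2].astype(np.float32)),w(c,d['uv'],.09)[0])
R0=c['T'];print(s['position'],s['ee_rot'])
for z in(.094,.048):
    p=px(c,[[.541,.14,z]])[0];cv2.circle(c['image'],tuple(int(v) for v in p),3,(255,0,0),-1)
save(c,'w6')
B=cv2.imread('pics/w6.png');A=cv2.imread('pics/scene6.png')[130:350,200:420]
cv2.imwrite('pics/m5.png',np.hstack([cv2.resize(A,(350,350)),cv2.resize(B,(450,350))]))
E
```

```text
time_s: 13.07
position: [0.5376, 0.1418, 0.1873]
ee_rot: [180.0, -0.0, -164.3]
contact_force: [-0.5, 0.9, 0.0]
grip_width: 0.0853
grip_force: 0.0
top [(0.56, [-0.074, -0.18]), (0.51, [-0.119, -0.154]), (0.47, [-0.107, -0.176])]
 scr [(0.82, [0.305, 0.371]), (0.73, [0.434, 0.293]), (0.64, [0.174, 0.302])]
scene [(0.66, [-0.077, -0.153]), (0.56, [-0.114, -0.159]), (0.53, [-0.126, -0.193])]
 scr [(0.68, [0.462, 0.288]), (0.66, [0.313, 0.364]), (0.57, [0.175, 0.296])]
0.96 [278.2, 200.8] ((0.5368975400924683, 0.13714160025119781), 0.015277239494025707) [0.53982613 0.13725041 0.09      ]
[0.53766943 0.14185482 0.18746646] [ 1.79989010e+02  7.07165977e-03 -1.64250908e+02]
```

View pics/m5.png

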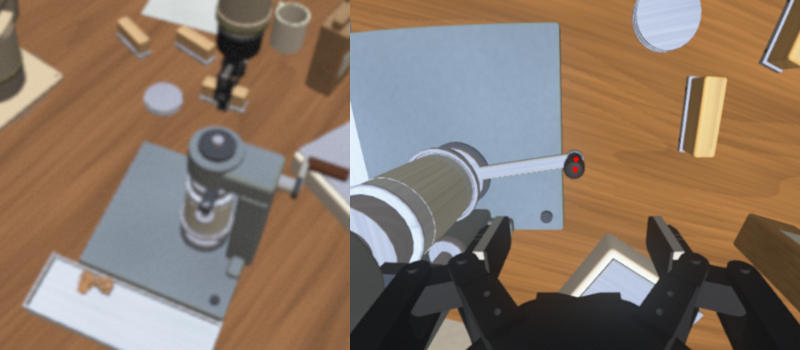

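The block stands on the table at about (0.44, 0.29), the chips are in the tray, and the knob is right under the gripper: my predicted red dots fall on it. Next I'll grip the knob.

```bash
python3 -m pendant '[[85,[-1.3,-4,20],[0,0,0]],[85,[0,0,35],[0,0,0]],[85,[0,0,35],[0,0,0]],[85,[0,0,25],[0,0,0]],[85,[0,0,12],[0,0,0]]]' 70 && python3 -m pendant '[[85,[0,0,0],[0,0,0]],[10,[0,0,0],[0,0,0]],[10,[0,0,0],[0,0,0]],[10,[0,0,0],[0,0,0]],[10,[0,0,0],[0,0,0]]]' && python3 -m pendant '[[10,[0,0,0],[0,0,0]],[10,[0,0,0],[0,0,0]],[10,[0,0,0],[0,0,0]]]'
python3 - <<'E'
from h import *
s=r.state();a=np.deg2rad(15.7);Q=np.array([[np.cos(a),-np.sin(a)],[np.sin(a),np.cos(a)]]);o=np.array([.566,-.031])
q=(s['position'][:2]-o)@Q-[.05,0];t0=np.arctan2(-q[0],q[1]);print(q,np.hypot(*q),t0,s['ee_rot'])
n=12;t=np.linspace(t0,1.571,n+1)
P=.17*np.c_[-np.sin(t),np.cos(t)];D=np.diff(P,axis=0)*1000
print('tool x,y',np.round(np.c_[-D[:,0],D[:,1]],1).tolist())
E
```

```text
time_s: 13.88
position: [0.5382, 0.1373, 0.057]
ee_rot: [-180.0, -0.3, -164.3]
contact_force: [-0.2, -0.3, 0.0]
grip_width: 0.0851
grip_force: 0.0
time_s: 14.3
position: [0.5412, 0.1381, 0.0619]
ee_rot: [180.0, 0.1, -164.3]
contact_force: [0.1, 0.8, 0.6]
grip_width: 0.0384
grip_force: 0.0
time_s: 14.55
position: [0.5412, 0.1377, 0.0616]
ee_rot: [-180.0, 0.1, -164.3]
contact_force: [-0.0, -1.7, 6.4]
grip_width: 0.018
grip_force: 65.1
[-0.02818423  0.16907806] 0.1714110264396701 0.16517489226684948 [-1.79993730e+02  1.28081515e-01 -1.64328449e+02]
tool x,y [[19.4, -4.4], [18.8, -6.7], [17.9, -8.8], [16.7, -10.8], [15.3, -12.7], [13.7, -14.4], [12.0, -15.9], [10.0, -17.2], [7.9, -18.3], [5.7, -19.1], [3.5, -19.6], [1.2, -19.9]]
```

```bash
python3 - <<'E'
from h import *
c=cam('wrist');save(c,'w7');cv2.imwrite('pics/w7c.png',cv2.resize(cv2.imread('pics/w7.png')[150:330,170:390],(660,540)))
E
```

```text
(no output)
```

View pics/w7c.png

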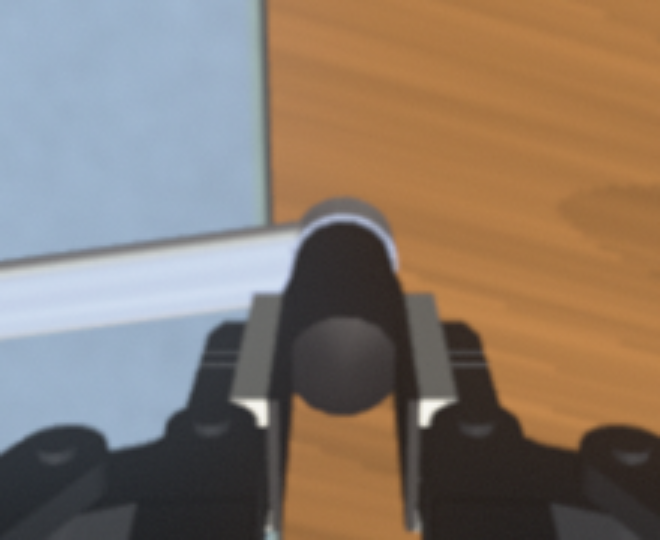

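The knob sits centred between the pads. Now I'll swing the lever.

```bash
python3 -m pendant '[[10,[9.8,-1.9,0],[0,0,0]],[10,[9.6,-2.5,0],[0,0,0]],[10,[18.8,-6.7,0],[0,0,0]],[10,[17.9,-8.8,0],[0,0,0]],[10,[0,0,0],[0,0,0]]]' && python3 -m pendant '[[10,[16.7,-10.8,0],[0,0,0]],[10,[15.3,-12.7,0],[0,0,0]],[10,[13.7,-14.4,0],[0,0,0]],[10,[0,0,0],[0,0,0]]]' 
python3 - <<'E'
from h import *
s=r.state();a=np.deg2rad(15.7);Q=np.array([[np.cos(a),-np.sin(a)],[np.sin(a),np.cos(a)]]);o=np.array([.566,-.031])
q=(s['position'][:2]-o)@Q-[.05,0];t0=np.arctan2(-q[0],q[1]);print(q,np.hypot(*q),t0)
E
```

```text
time_s: 15.02
position: [0.49, 0.1023, 0.0615]
ee_rot: [179.9, 0.0, -164.4]
contact_force: [-2.6, 2.7, 6.9]
grip_width: 0.0179
grip_force: 65.7
time_s: 15.35
position: [0.456, 0.0529, 0.0613]
ee_rot: [179.9, -0.1, -164.4]
contact_force: [-8.8, 3.5, 13.4]
grip_width: 0.0183
grip_force: 68.8
[-0.13322767  0.11058744] 0.17314500963143145 0.8779908275958946
```

```bash
python3 -m pendant '[[10,[12,-15.9,0],[0,0,0]],[10,[10,-17.2,0],[0,0,0]],[10,[7.9,-18.3,0],[0,0,0]],[10,[0,0,0],[0,0,0]]]' && python3 -m pendant '[[10,[5.7,-19.1,0],[0,0,0]],[10,[2.5,-12,0],[0,0,0]],[10,[1.2,-10,0],[0,0,0]],[10,[0,0,0],[0,0,0]],[10,[0,0,0],[0,0,0]]]' 
python3 - <<'E'
from h import *
s=r.state();a=np.deg2rad(15.7);Q=np.array([[np.cos(a),-np.sin(a)],[np.sin(a),np.cos(a)]]);o=np.array([.566,-.031])
q=(s['position'][:2]-o)@Q-[.05,0];t0=np.arctan2(-q[0],q[1]);print(q,np.hypot(*q),t0)
E
```

```text
time_s: 15.68
position: [0.441, -0.0056, 0.0611]
ee_rot: [179.9, -0.2, -164.5]
contact_force: [-13.5, -1.1, 17.9]
grip_width: 0.0175
grip_force: 70.1
time_s: 16.1
position: [0.443, -0.0466, 0.061]
ee_rot: [180.0, -0.2, -164.4]
contact_force: [-15.5, -3.1, 21.2]
grip_width: 0.0178
grip_force: 70.8
[-0.17265235  0.01823989] 0.17361315902823382 1.465541558125417
```

```bash
python3 -m pendant '[[10,[2,-9,-0.5],[0,0,0]],[10,[2,-8,-0.5],[0,0,0]],[10,[0,0,0],[0,0,0]],[10,[0,0,0],[0,0,0]],[10,[0,0,0],[0,0,0]]]'
python3 - <<'E'
from h import *
a=np.deg2rad(15.7);Q=np.array([[np.cos(a),-np.sin(a)],[np.sin(a),np.cos(a)]]);o=np.array([.566,-.031])
c=cam('top');save(c,'top8');s=r.state()
for d in r.outline_of('top','lift_lever')[:2]:
    k=max(cv2.findContours(d['region'].astype(np.uint8),0,2)[0],key=cv2.contourArea).reshape(-1,2)
    print(d['score'],d['uv'],cv2.minAreaRect(w(c,k,.045)[:,:2].astype(np.float32)))
c=cam('scene');save(c,'scene8')
for n in ('tin','chuck'):print(n,[(round(d['score'],2),np.round(d['uv'])) for d in r.look_for('scene',n)][:3])
q=(s['position'][:2]-o)@Q-[.047,0];t0=np.arctan2(-q[0],q[1]);print(q,np.hypot(*q),t0)
A=cv2.imread('pics/top8.png')[90:230,220:400];B=cv2.imread('pics/scene8.png')[200:340,230:400]
cv2.imwrite('pics/m6.png',np.hstack([cv2.resize(A,(400,320)),cv2.resize(B,(400,320))]))
E
```

```text
time_s: 16.52
position: [0.4461, -0.0632, 0.0615]
ee_rot: [-179.9, 0.0, -164.3]
contact_force: [1.2, -4.7, -0.3]
grip_width: 0.0178
grip_force: 65.2
tin [(0.95, array([217., 404.])), (0.8, array([183., 371.])), (0.62, array([331., 268.]))]
chuck [(0.51, array([324., 246.]))]
[-0.1711262   0.00159348] 0.17113361424574386 1.561484865313478
```

View pics/m6.png

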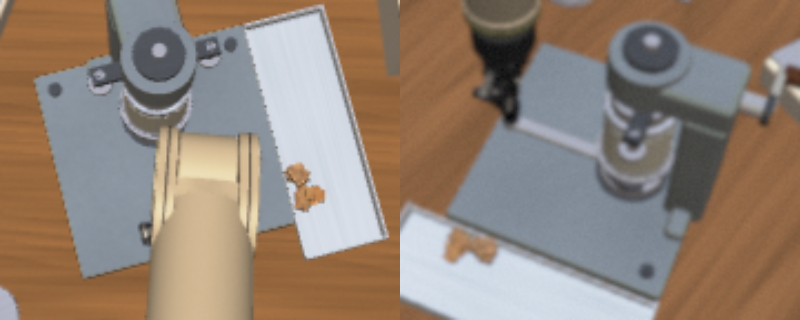

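```bash
python3 -m pendant '[[10,[0,0,0],[0,0,0]],[10,[0,0,0],[0,0,0]],[10,[0,0,0],[0,0,0]],[10,[0,0,0],[0,0,0]],[10,[0,0,0],[0,0,0]]]'
python3 - <<'E'
from h import *
c=cam('scene')
P=w(c,[[279,254.6],[315,265.5]],.042);d=P[1]-P[0];print(P,np.degrees(np.arctan2(d[1],d[0])))
P=w(c,[[251,294],[338,331]],.03);d=P[1]-P[0];print(P,np.degrees(np.arctan2(d[1],d[0])))
for d in r.outline_of('scene','lift_lever')[:2]:
    ys,xs=np.nonzero(d['region']);P=w(c,np.c_[xs,ys],.042)[:,:2]
    v=cv2.fitLine(P.astype(np.float32),2,0,.01,.01).ravel();print(d['score'],np.degrees(np.arctan2(v[1],v[0])),v[2:])
print(r.state()['position'],r.state()['contact_force'])
E
```

```text
time_s: 17.18
position: [0.4458, -0.062, 0.0615]
ee_rot: [179.9, 0.0, -164.3]
contact_force: [-0.4, 2.7, 3.1]
grip_width: 0.0177
grip_force: 66.2
[[ 0.45907101 -0.06302229  0.042     ]
 [ 0.56754754 -0.02366318  0.042     ]] 19.942559350451805
[[ 0.4784787  -0.2112987   0.03      ]
 [ 0.73653849 -0.14174899  0.03      ]] 15.083408394190087
0.6 -8.766117 [ 0.49318781 -0.47764632]
0.57 3.6815598 [ 0.53209597 -0.04669734]
[ 0.44579493 -0.06213655  0.06144233] [ 0.79427645 -1.20929971  2.37568784]
```

```bash
python3 -c "
from workcell import r
print(r.finish_job())"
```

```text
the job is handed in; nothing more can be done
None
```

I handed the job in at about 17 s with the knob still gripped and the lever at about 1.56 rad; the chips look to be in the tray and the block upright on the table, but I had no way to measure the tin's push on the chuck, and no verdict came back.

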